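# Index the wreath turntable to the next hole

## Robot

A 7-joint arm with a two-finger parallel gripper is mounted at the origin on the work surface. World frame = base frame: x ahead of the robot, y to its left, z up, the work surface at z = 0. Lengths are in mm, angles in rad, forces in N, time in s.
With the tool pointing down it reaches from about 400 to 875 mm from the base axis. Payload 4.4 kg.
Tool frame: the origin (TCP) lies midway between the tips of the shut fingers; the grasp point (between the pads) lies 19 mm behind it; z points along the fingers, y is the direction in which the jaws open and shut (so a half turn about z gives the same grasp; the last joint's range is limited). The gripper opens to 85 mm and grips with 20 to 120 N. Pads are 22 mm wide; open, the fingers measure 114 mm over their backs; the gripper's body (76 mm by 85 mm) begins 54 mm behind the grasp point. The pads swing forward as they close: fully open they stand 13 mm farther back than shut.
Start: joints at [1.192, 0.628, 0.038, 1.517, -0.027, 0.996, -0.02], TCP at [200.048, -618.465, 231.313] pointing down, gripper open.
Joint ranges: [-3.06, 3.06], [-0.37, 2.12], [-1.25, 1.32], [0.18, 2.47], [-1.1, 4.24], [0.23, 1.98], [-2.94, 2.94]. Speed limits (rad/s): [2.57, 2.57, 3.14, 3.14, 3.14, 3.14, 3.14].

## Interface

Orientations are given as [roll, pitch, yaw] about the fixed x, y, z axes, in that order (R = Rz(yaw) Ry(pitch) Rx(roll)).
In Python, from cell import ctrl, vision gives the robot as it stands.
- The arm moves only by the tool play_rows, never from a script. Its arguments are lists of equal length, an entry for each row: "slide": the shift along the tool's x, y, z in mm, a list of three; "turn": the turn about the tool's z in rad; "fingers": the opening, from 0 (shut) to 1 (fully open). A call has 1 to 5 rows; each row is the pose to reach, as a shift and turn from the pose measured when the call began, along the tool's axes at that moment; what a row does not reach only later rows make up. A row lasts 1/8 s, in which the tool goes at most 62.5 mm and 10.7 degrees, less where a joint would pass 70% of its speed; a pose out of reach is approached as far as the arm can. A call with a gripper value outside its range is refused whole. The fingers move at their own pace and stop on an object; the grip force is fixed at half the most. Time passes only in rows, so rows that repeat a pose let the fingers close. It gives the time, the measured TCP pose, the force and the opening at its end, in the units of the state.
- ctrl.read_state(): the state, without advancing time (a new reading comes with each control period).
- vision.get_image(name): name is "scene" or "top" or "wrist"; returns (picture, depth): 480x640x3 uint8, blue, green, red; 480x640 float32, mm along the optical axis (not along the pixel's ray), 0 where there is no reading.
- vision.camera_params(name): a dict with "fx", "fy", "cx", "cy" (pixels), "position" and "rotation" of the camera in the world. Camera axes: x right, y up, looking along -z (the intrinsics and any distortion apply to the point x, -y, -z); pixel columns grow to the right and rows downward; lengths in mm; the calibration is good to about 2 mm. A picture is of the moment at which its call begins: read the wrist's pose just before it. camera_params takes no time and is no camera call; for the wrist camera it gives the pose at the moment of the call.
- ctrl.finish_job(): hands the job in, once; it reports no verdict.
The state is a dict: "clock": time; "qpos": joint angles; "qd": joint speeds; "tau": joint torques, N m; "eef_pos": TCP position; "tool_rot": TCP orientation; "force": force on the tool from outside, world axes, zero at the start; "torque": the same for the moment, N m; "width": finger opening in mm.
Only numpy, scipy, OpenCV 4.12 (cv2) and the standard library are available. Lean on these libraries where they do the work, as an engineer would, in place of code of your own. Each camera call takes 0.05 s, during which the arm holds its last target.

## Task

Press the turntable's black indexing plunger in to free the table, turn the table anticlockwise (seen from above) to the very next hole without running past it, and let the plunger spring fully back out so that the table is locked there. Do it by pressing and pushing with the fingertips: lift nothing, never touch the wreath lying on the turntable, and leave the pot, spool and pliers where they are.

Things in the scene. Friction and masses are not known exactly. Their poses are not given: they have to be found in the camera images.
- plunger_top (a point): Centre of the flat top of the plunger's round black button (34 mm across, 9 mm thick), upright on the turntable's steel arm, 120 mm from the turntable's axis. This point is 90 mm above the work surface when the plunger is out and moves with it. The button sits midway between two steel lugs; fingertips may drag it by friction while pressing, or push the lugs.
- ccw_lug (a point): Centre of the top of the lug on the anticlockwise side of the button; its twin mirrors it on the clockwise side. Lugs are fixed on the arm: 8 mm thick along the path round the axis, 26 mm long radially, tops 101 mm above the work surface, clear gap between them 54 mm, open towards the axis and outwards.
- plunger (a joint): How far the plunger is pressed straight down, m: 0 fully out, 0.014 bottom stop. Spring: 4 N at 0, 8 N at the bottom. Out, a shoulder on its pin sits 9 mm deep in a hole of the base plate, from below, and locks the table; at 0.010 or more the table is free. Let go between holes it stays partly pressed, slides under the plate, and springs out on reaching a hole.
- turntable (a joint): Angle of the turntable on its fixed base, rad, positive anticlockwise seen from above; about 0 at the start (locked in a hole, play about 0.013 either way). Eight holes are evenly spaced, 45 degrees apart: the next is at 0.785. Bearing friction about 0.15 N m: it stops where it is left.
- centre (a point): Point on the turntable's vertical axis, on the top face of the fixed aluminium base plate (300 mm across, top 38 mm above the work surface). The plate shows a thin dark circular slot joining eight dark holes at 120 mm radius. Above it turns a plywood disc 176 mm across, top at 56 mm, with a steel arm 72 mm wide reaching 146 mm from the axis.
- next_hole (a point): Centre, on the plate's top face, of the hole to go to: 45 degrees anticlockwise of the plunger's starting hole. When done the plunger stands straight above it.
- wreath: Loose wreath ring (156 mm outside, 88 mm inside, 26 mm high, straw brown, partly dressed with heather up to 95 mm above the work surface) lying on the turntable round its steel hub (80 mm across, 16 mm high); origin at the centre of its underside, z up. It turns along with the table. Not to be touched.
- pot: Terracotta flowerpot of heather, 96 mm across, 82 mm high (about 130 mm with the plants), standing beside the turntable; origin at the centre of its underside. Leave alone.
- spool: Spool of brass-coloured wire with white ends, 38 mm across, 62 mm high, standing; origin at the centre of its underside. Leave alone.
- pliers: Pliers lying flat, about 155 mm long and 66 mm wide, 15 mm high, jaws towards its +x; origin on the underside near the pivot. Leave alone.

How it is judged:
By the outcome, as a careful person would: the job done as asked, in the order asked, and still so for the second after the job is handed in, with the robot touching nothing.
It also fails if it takes over 35 s, if anything falls off the work surface, if the arm or the gripper's body presses on something with over 40 N, if the wrist force passes 120 N, or if a joint passes its speed limit or range.

## Working session

There is one attempt and no reset: what is moved stays moved. The work goes in short steps, Python scripts to look and compute and a tool call to move; the robot and the scene stay as the last step left them, time stands still between calls to the robot, and variables do not carry over. Pictures are saved under pics/ and viewed, and the job is handed in when it is done.

Besides the shell and the picture viewer there is one more tool, called after "Call:" as a command line: name --pt "numbers of a row" for each row, then --argument value for the rest. play_rows: Moves the arm, as the interface text tells. Its arguments: {"type":"object","properties":{"slide":{"type":"array"},"turn":{"type":"array"},"fingers":{"type":"array"}},"required":["slide","turn","fingers"]}

```bash
ls; mkdir -p pics; python3 - <<'E'
from cell import ctrl, vision
import cv2, numpy as np
s=ctrl.read_state(); print(s)
for n in ("scene","top"):
    im,d=vision.get_image(n); cv2.imwrite(f"pics/{n}0.png",im); np.save(f"{n}0_d.npy",d); np.save(f"{n}0_i.npy",im)
    print(n,vision.camera_params(n))
E
```

```text
pics
{'clock': 0.0, 'qpos': array([ 1.19222392,  0.62936702,  0.03845283,  1.51833147, -0.02697317,
        0.99628445, -0.01999577]), 'qd': array([-1.12537082e-03, -2.16497750e-04,  2.71491636e-03,  3.01122913e-04,
        5.67174671e-06,  4.70360355e-04, -6.45884523e-04]), 'tau': array([ 1.48333261e-04, -5.63395429e+01,  1.22603841e+00, -1.93441343e+01,
        1.08319178e-02,  1.05593348e-02,  1.07066944e-05]), 'eef_pos': array([ 199.83308855, -617.88707166,  230.38743145]), 'tool_rot': array([-3.13972142e+00,  5.38497200e-05,  3.12783312e-01]), 'force': array([ 0.35018228,  0.81481575, -1.03256087]), 'torque': array([-0.02453589, -0.03683961, -0.01966249]), 'width': 85.13220237987797}
scene {'fx': 533.398581809766, 'fy': 533.398581809766, 'cx': 326.873962496968, 'cy': 233.5401941150533, 'position': array([1253.08051223,  272.28432995,  865.60173172]), 'rotation': array([0.76900055, 0.01277451, 1.93564979])}
top {'fx': 555.4783690820173, 'fy': 555.4783690820173, 'cx': 318.64338100876574, 'cy': 245.76572957569974, 'position': array([ 461.7816276 ,   14.61662118, 1299.97956002]), 'rotation': array([ 0.07006874, -0.02772828, -1.56431161])}
```

View pics/scene0.png

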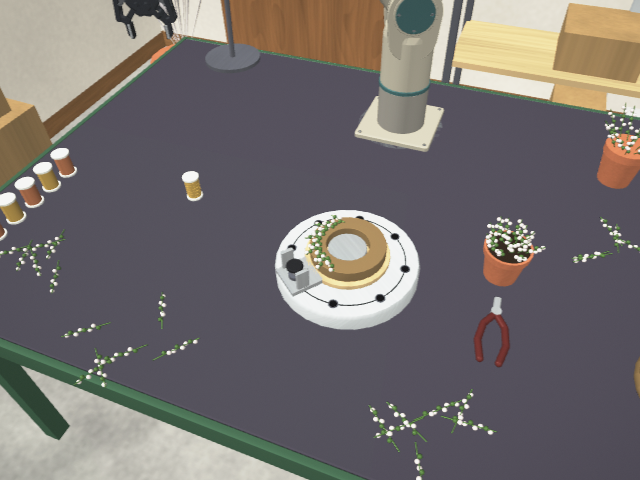

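View pics/top0.png

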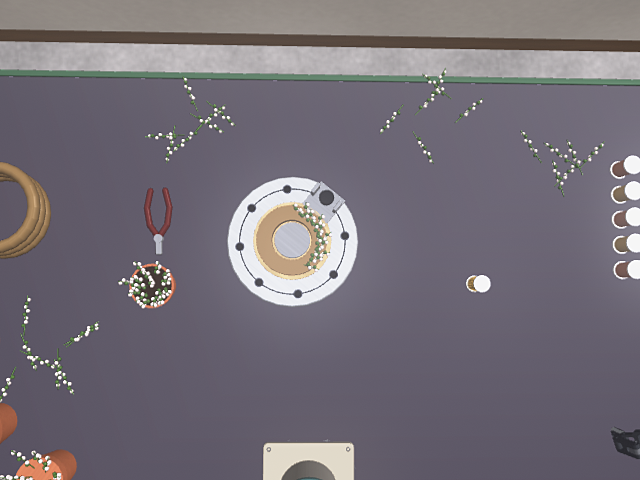

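The scene shows the turntable, with the button at about (295,266) in the scene view and (326,197) in the top view. The next hole anticlockwise is at about (287,188) in the top view. Next I measure the positions.

```bash
cat > h.py <<'E'
import numpy as np, cv2
from scipy.spatial.transform import Rotation as R
def ray(p,u,v):
    d=np.array([(u-p['cx'])/p['fx'],-(v-p['cy'])/p['fy'],-1.0])
    return p['position'], R.from_euler('xyz',p['rotation']).as_matrix()@d
def onz(p,u,v,z):
    o,d=ray(p,u,v); return o+d*(z-o[2])/d[2]
def proj(p,X):
    c=R.from_euler('xyz',p['rotation']).as_matrix().T@(np.array(X)-p['position'])
    return p['cx']+p['fx']*c[0]/-c[2], p['cy']-p['fy']*c[1]/-c[2]
E
python3 - <<'E'
from cell import ctrl, vision
from h import *
for n,box in (("top",(220,170,365,312)),("scene",(265,200,430,330))):
    im=np.load(n+"0_i.npy"); p=vision.camera_params(n); x0,y0,x1,y1=box
    m=(im.max(2)<60).astype(np.uint8)[y0:y1,x0:x1]
    nn,l,st,c=cv2.connectedComponentsWithStats(m)
    print(n)
    pts=[]
    for i in range(1,nn):
        if st[i,4]>15:
            u,v=c[i]+[x0,y0]; X38=onz(p,u,v,38);X90=onz(p,u,v,90)
            print(st[i],(u.round(1),v.round(1)),X38[:2].round(1),X90[:2].round(1))
            if st[i,4]<110: pts.append(X38[:2])
    pts=np.array(pts); A=np.c_[2*pts,np.ones(len(pts))]
    s=np.linalg.lstsq(A,(pts**2).sum(1),rcond=None)[0]; print("centre",s[:2],np.sqrt(s[2]+s[:2]@s[:2]))
    a=im[y0:y1,x0:x1]; cv2.imwrite(f"pics/{n}0c.png",cv2.resize(a,None,fx=4,fy=4,interpolation=2))
E
```

```text
topTraceback (most recent call last):
  File "<stdin>", line 15, in <module>
    return umr_sum(a, axis, dtype, out, keepdims, initial, where)
numpy.exceptions.AxisError: axis 1 is out of bounds for array of dimension 1
```

```bash
python3 -c "
import cv2
a=cv2.imread('pics/top0c.png');b=cv2.imread('pics/scene0c.png');print(a.shape,b.shape)"
```

```text
[ WARN:0@0.007] global loadsave.cpp:275 findDecoder imread_('pics/top0c.png'): can't open/read file: check file path/integrity
[ WARN:0@0.007] global loadsave.cpp:275 findDecoder imread_('pics/scene0c.png'): can't open/read file: check file path/integrity
Traceback (most recent call last):
AttributeError: 'NoneType' object has no attribute 'shape'
```

```bash
python3 - <<'E'
from cell import ctrl, vision
from h import *
for n,box in (("top",(220,170,365,312)),("scene",(265,200,430,330))):
    im=np.load(n+"0_i.npy"); p=vision.camera_params(n); x0,y0,x1,y1=box
    for t in (45,75,):
        m=(im.max(2)<t).astype(np.uint8)[y0:y1,x0:x1]
        nn,l,st,c=cv2.connectedComponentsWithStats(m,connectivity=4)
        print(n,t)
        for i in range(1,nn):
            if st[i,4]>7:
                u,v=c[i]+[x0,y0]; print(st[i],(u.round(1),v.round(1)),onz(p,u,v,38)[:2].round(1),onz(p,u,v,90)[:2].round(1))
    a=im[y0:y1,x0:x1]; cv2.imwrite(f"pics/{n}0c.png",cv2.resize(a,None,fx=4,fy=4,interpolation=2))
E
```

```text
top 45
top 75
[64 16  6  5 14] (np.float64(286.6), np.float64(187.6)) [683.7  54.4] [674.5  52.8]
[28 35  4  5  8] (np.float64(249.4), np.float64(206.8)) [638.5 138.9] [631.2 133.8]
[30 37  5  4  8] (np.float64(252.6), np.float64(209.1)) [633.1 131.4] [626.1 126.6]
scene 45
[127  34   6   5  24] (np.float64(394.5), np.float64(236.2)) [465.9 115.5] [515.3 125.4]
[24 46  6  3  9] (np.float64(292.2), np.float64(246.4)) [569.3 -78.6] [612.3 -56.5]
[35 65  3  5  9] (np.float64(301.1), np.float64(267.2)) [615.9 -38.6] [655.9 -19. ]
[137  66   7   6  28] (np.float64(404.7), np.float64(268.5)) [546.1 159.8] [590.6 166.8]
[112  95   7   6  35] (np.float64(379.8), np.float64(297.5)) [634. 134.] [672.9 142.7]
[ 65 101   7   6  32] (np.float64(332.7), np.float64(303.3)) [678.6  53.5] [714.7  67.3]
scene 75
[92 16  6  3 10] (np.float64(359.9), np.float64(217.2)) [436.1  27.5] [487.4  42.9]
[126  34   7   5  28] (np.float64(394.5), np.float64(236.1)) [465.6 115.4] [515.1 125.2]
[23 45  7  5 18] (np.float64(291.8), np.float64(246.4)) [569.6 -79.4] [612.6 -57.3]
[ 21  59  17  14 182] (np.float64(294.0), np.float64(265.5)) [616.6 -54. ] [656.6 -33.5]
[136  66   8   6  36] (np.float64(404.7), np.float64(268.6)) [546.4 159.7] [590.8 166.8]
[111  95   8   6  41] (np.float64(379.7), np.float64(297.4)) [633.8 133.8] [672.7 142.5]
[ 64 100   8   7  43] (np.float64(332.6), np.float64(303.2)) [678.4  53.1] [714.5  66.9]
```

View pics/top0c.png

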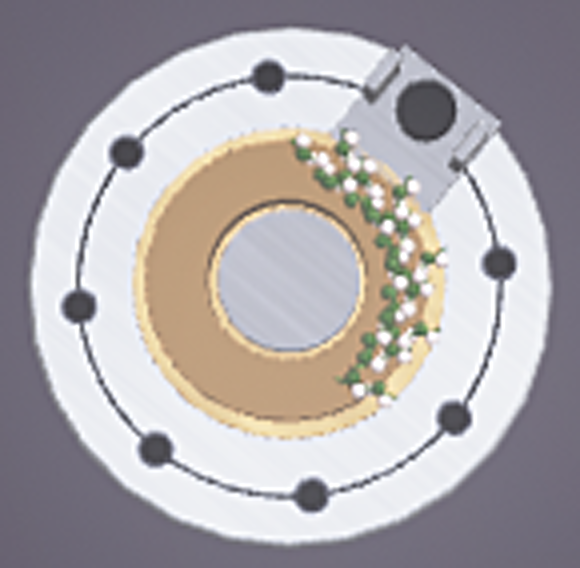

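View pics/scene0c.png

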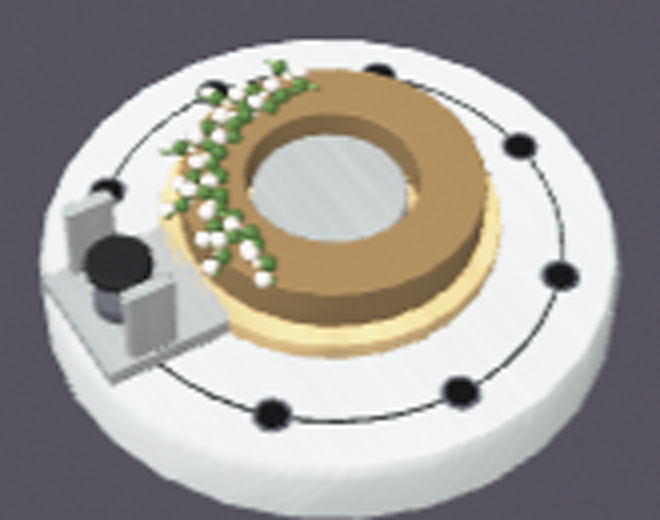

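```bash
python3 - <<'E'
from cell import ctrl, vision
from h import *
def cen(im,u,v,r=5,dark=True):
    g=im.max(2).astype(float)
    for _ in range(4):
        ui,vi=int(round(u)),int(round(v)); yy,xx=np.mgrid[vi-r:vi+r+1,ui-r:ui+r+1]
        w=np.clip(150-g[vi-r:vi+r+1,ui-r:ui+r+1],0,None)
        u,v=(w*xx).sum()/w.sum(),(w*yy).sum()/w.sum()
    return u,v
def fit(pts):
    A=np.c_[2*pts,np.ones(len(pts))]
    s=np.linalg.lstsq(A,(pts**2).sum(1),rcond=None)[0]; return s[:2],np.sqrt(s[2]+s[:2]@s[:2])
im=np.load("top0_i.npy"); p=vision.camera_params("top")
P=np.array([onz(p,*cen(im,(x+.5)/4-.5+220,(y+.5)/4-.5+170),38)[:2] for x,y in [(268,77),(126,152),(79,306),(156,450),(312,495),(455,417),(499,262)]])
c,r=fit(P);a=np.degrees(np.arctan2(*(P-c).T[::-1]));print("top c",c,r,a.round(2),((a-a[0]+22.5)%45-22.5).round(2))
u,v=cen(im,326.2,197,8); b=onz(p,u,v,90)[:2]; print("btn",b,np.hypot(*(b-c)),np.degrees(np.arctan2(*(b-c)[::-1])))
im=np.load("scene0_i.npy"); q=vision.camera_params("scene")
P2=np.array([onz(q,*cen(im,*t,4),38)[:2] for t in [(394.5,236.2),(404.7,268.6),(379.8,297.5),(332.7,303.3)]])
c2,r2=fit(P2);a=np.degrees(np.arctan2(*(P2-c2).T[::-1]));print("scene c",c2,r2,a.round(2))
g=(im.max(2)<75).astype(np.uint8)
# button top ellipse in scene crop approx (119,262)
b=onz(q,(119.5)/4-.5+265,(262.5)/4-.5+200,90)[:2];print("scene btn",b,b-c2)
E
```

```text
top c [561.26480098  40.6889647 ] 120.17246580802971 [   6.48   51.5    96.35  141.57 -173.72 -128.69  -83.48] [ 0.    0.01 -0.14  0.08 -0.21 -0.18  0.03]
btn [654.30681898 -34.43703964] 119.58567489481506 -38.91885239714574
scene c [559.27444539  40.44812478] 119.95028903136553 [141.16  96.14  51.32   6.23]
scene btn [655.55747634 -33.20684106] [ 96.28303095 -73.65496584]
```

```bash
cat >> h.py <<'E'
C=np.array([560.5,40.6])
def target(th_deg,z,r=123.,off=0.):
    """tool at table-angle th_deg (deg) + off mm tangential; tool x tangential ccw, tool z down"""
    a=np.radians(th_deg)+off/120.
    return np.array([C[0]+r*np.cos(a),C[1]+r*np.sin(a),z]), a+np.pi/2
def delta(s,t):
    pos,yaw=t; M=R.from_euler('xyz',s['tool_rot']).as_matrix()
    M0=R.from_euler('xyz',[np.pi,0,yaw]).as_matrix()
    rel=(R.from_matrix(M.T@M0)).as_rotvec()
    return (M.T@(pos-s['eef_pos'])).round(1), rel.round(3)
E
python3 - <<'E'
from cell import ctrl
from h import *
s=ctrl.read_state()
print(target(-38.7,170,off=6),delta(s,target(-38.7,170,off=6)))
E
```

```text
(array([660.21661428, -31.41108829, 170.        ]), np.float64(0.945353906273091)) (array([ 618.5, -416.3,   61.2]), array([-0.002, -0.001, -0.633]))
```

Call:
play_rows --pt "40 -27 0" --pt "88 -59 0" --pt "136 -91 0" --pt "184 -124 0" --pt "232 -156 0" --turn '[-0.05, -0.1, -0.15, -0.2, -0.24]' --fingers '[0, 0, 0, 0, 0]'

```text
clock: 0.72
eef_pos: [373.4, -396.4, 230.5]
tool_rot: [-3.14, -0.0, 0.554]
force: [0.2, 0.0, 0.8]
width: -0.1
```

```bash
python3 - <<'E'
from cell import ctrl
from h import *
s=ctrl.read_state()
print(s['eef_pos'],s['tool_rot'],s['qpos'],s['width'],delta(s,target(-38.7,170,off=6)))
E
```

```text
[ 373.42726372 -396.3637801   230.54883457] [-3.13955944e+00 -3.99754318e-04  5.54109584e-01] [ 0.78983329  0.47841104 -0.03757104  1.81221604  0.02174706  0.85323336
 -0.27454165] -0.05634320962965931 (array([ 435.9, -159.3,   61. ]), array([-0.002, -0.001, -0.391]))
```

Call:
play_rows --pt "52 -19 0" --pt "106 -39 0" --pt "160 -58 0" --pt "214 -78 0" --pt "268 -98 0" --turn '[-0.05, -0.1, -0.15, -0.2, -0.25]' --fingers '[0, 0, 0, 0, 0]'

```text
clock: 1.35
eef_pos: [550.5, -170.5, 230.6]
tool_rot: [-3.139, -0.0, 0.806]
force: [0.2, -0.1, -1.1]
width: 0.1
```

```bash
python3 - <<'E'
from cell import ctrl
from h import *
s=ctrl.read_state()
print(s['eef_pos'],s['tool_rot'],s['qpos'],s['width'],delta(s,target(-38.7,170,off=6)))
E
```

```text
[ 550.50578198 -170.4786922   230.58164516] [-3.13935955e+00 -4.73979232e-04  8.05670733e-01] [ 0.33207516  0.52451329 -0.12147066  1.72557339  0.075695    0.89778129
 -0.58566043] 0.05434044139898487 (array([176.3, -17.1,  60.7]), array([-0.002, -0.001, -0.14 ]))
```

Call:
play_rows --pt "50 -5 0" --pt "105 -10 10" --pt "155 -15 35" --pt "176.3 -17.1 60.7" --pt "176.3 -17.1 60.7" --turn '[-0.05, -0.1, -0.14, -0.14, -0.14]' --fingers '[0, 0, 0, 0, 0]'

```text
clock: 1.98
eef_pos: [658.9, -28.8, 167.1]
tool_rot: [-3.134, 0.001, 0.949]
force: [-0.5, -0.4, 0.6]
width: 0.3
```

```bash
python3 - <<'E'
from cell import ctrl,vision
from h import *
s=ctrl.read_state()
print(s['eef_pos'],s['tool_rot'],s['qpos'],s['force'],delta(s,target(-38.7,105,off=6)))
p=vision.camera_params("wrist");im,d=vision.get_image("wrist");cv2.imwrite("pics/w1.png",im)
print(p); np.save("w1.npy",im)
print([np.round(proj(p,X),1) for X in ([654.2,-34.4,90],[679.8,53.8,38],[C[0],C[1],72],list(s['eef_pos']))])
im,d=vision.get_image("scene");cv2.imwrite("pics/s1.png",cv2.resize(im[120:340,220:460],None,fx=3,fy=2.7))
E
```

```text
[658.9075538  -28.79696733 167.12139234] [-3.13448184e+00  1.19566159e-03  9.49223934e-01] [ 0.08856571  0.71594566 -0.14861364  1.54133845  0.12015007  0.89974701
 -0.7210373 ] [-0.4782155  -0.42400844  0.64051189] (array([-1.3,  3. , 62.1]), array([-0.007,  0.001,  0.004]))
{'fx': 391.1826968328456, 'fy': 391.1826968328456, 'cx': 319.3491748752241, 'cy': 239.8968103032962, 'position': array([704.94003463,  34.32872264, 308.14120864]), 'rotation': array([-0.31028391,  0.00777223, -0.62117472])}
[array([320.1, 264.6]), array([274.2, 112.5]), array([132.6, 244.3]), array([320.3, 317.4])]
```

View pics/w1.png

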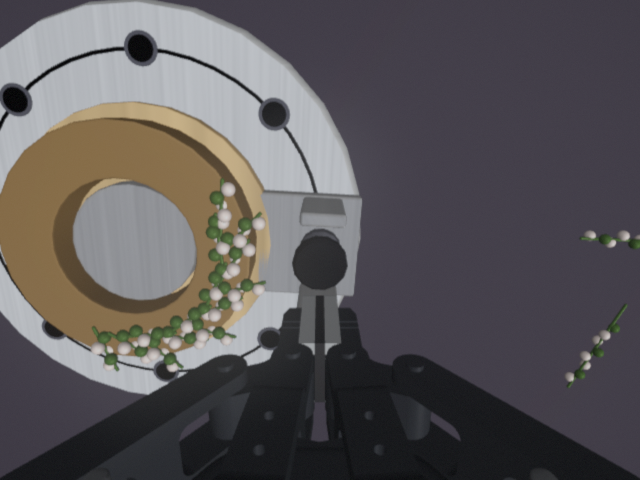

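View pics/s1.png

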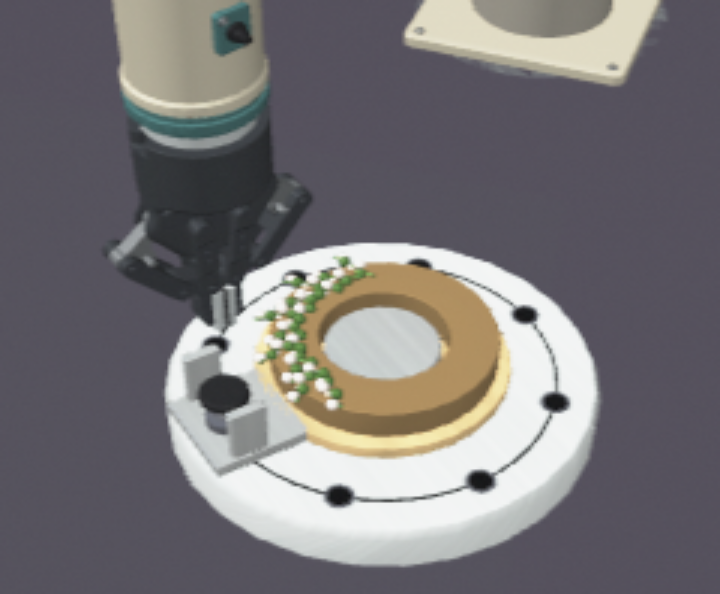

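The wrist view shows the button at (320,262), against a prediction of (320,265). The ccw lug is at (322,210), and the nearest heather, at x≈263, is well inside the finger path. Next I descend.

Call:
play_rows --pt "-1.3 3 25" --pt "-1.3 3 50" --pt "-1.3 3 68" --pt "-1.3 3 68" --turn '[0, 0, 0, 0]' --fingers '[0, 0, 0, 0]'

```text
clock: 2.58
eef_pos: [660.3, -36.3, 101.3]
tool_rot: [-3.138, 0.002, 0.944]
force: [-0.1, 0.2, 0.2]
width: -0.1
```

```bash
python3 - <<'E'
from cell import ctrl,vision
from h import *
s=ctrl.read_state()
print(s['eef_pos'],s['tool_rot'],s['force'],delta(s,target(-38.7,77,off=6)))
E
```

```text
[660.28598716 -36.33021719 101.34613269] [-3.13794862e+00  2.19803749e-03  9.43706709e-01] [-0.13928002  0.24698219  0.17873057] (array([ 4. , -2.9, 24.3]), array([-0.004,  0.002, -0.002]))
```

Call:
play_rows --pt "4 -2.9 4" --pt "4 -2.9 10" --pt "4 -2.9 16" --pt "4 -2.9 22" --pt "4 -2.9 23" --turn '[0, 0, 0, 0, 0]' --fingers '[0, 0, 0, 0, 0]'

```text
clock: 3.2
eef_pos: [660.9, -30.9, 78.8]
tool_rot: [-3.139, 0.001, 0.944]
force: [-1.1, 1.3, 6.8]
width: 0.1
```

```bash
python3 - <<'E'
from cell import ctrl,vision
from h import *
s=ctrl.read_state()
print(s['eef_pos'],s['tool_rot'],s['force'],delta(s,target(-38.7,77,off=6)))
im,d=vision.get_image("scene");cv2.imwrite("pics/s2.png",cv2.resize(im[180:340,220:440],None,fx=3.5,fy=3.5))
E
```

```text
[660.85082655 -30.88798557  78.84142376] [-3.13881649e+00  1.08274474e-03  9.44065016e-01] [-1.13334974  1.28687931  6.81267873] (array([-0.8, -0.2,  1.8]), array([-0.003,  0.001, -0.001]))
```

View pics/s2.png

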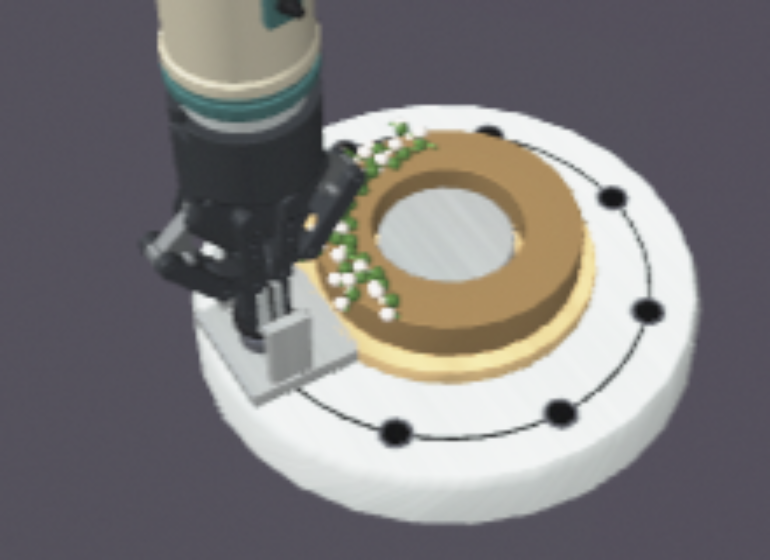

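Force and height agree at about 11 mm of press. I'll press about 2 mm more, then start along the arc.

```bash
cat > arc.py <<'E'
import sys
from cell import ctrl
from h import *
s=ctrl.read_state(); z=float(sys.argv[1]); off=float(sys.argv[2])
a=np.degrees(np.arctan2(*(s['eef_pos'][:2]-C)[::-1])); print("tool ang minus off",a-np.degrees(off/120),"r",np.hypot(*(s['eef_pos'][:2]-C)),s['eef_pos'].round(1),s['force'].round(1))
for t in map(float,sys.argv[3:]):
    d,r=delta(s,target(t,z,off=off)); print(t,d.tolist(),r[2])
E
python3 arc.py 76.3 6 -38.7 -36.5 -34 -31.5 -29
```

```text
tool ang minus off -38.34742982362853 r 123.20673919686358 [660.8 -30.9  78.9] [-1.6  1.4  7.5]
-38.7 [-0.8, -0.2, 2.6] -0.001
-36.5 [4.0, -0.3, 2.6] -0.04
-34.0 [9.3, -0.6, 2.6] -0.083
-31.5 [14.7, -1.2, 2.6] -0.127
-29.0 [20.0, -2.0, 2.6] -0.171
```

Call:
play_rows --pt "-0.5 -0.2 2.6" --pt "4 -0.3 2.8" --pt "9.3 -0.6 2.8" --pt "14.7 -1.2 2.8" --pt "20 -2 2.8" --turn '[0, -0.04, -0.083, -0.127, -0.171]' --fingers '[0, 0, 0, 0, 0]'

```text
clock: 3.88
eef_pos: [670.9, -13.9, 76.8]
tool_rot: [-3.139, 0.001, 1.116]
force: [-2.5, -0.0, 7.1]
width: -0.3
```

```bash
python3 - <<'E'
from cell import ctrl,vision
from h import *
im,d=vision.get_image("scene");cv2.imwrite("pics/s3.png",cv2.resize(im[180:340,220:440],None,fx=3.5,fy=3.5))
im,d=vision.get_image("wrist");cv2.imwrite("pics/w3.png",im)
E
python3 arc.py 76.3 6 -28 -26.5 -24 -21.5 -19
```

```text
tool ang minus off -28.574221008628747 r 123.16769502653568 [671.5 -12.8  77. ] [-1.7  1.5  7.3]
-28.0 [1.2, -0.2, 0.7] -0.016
-26.5 [4.5, -0.3, 0.7] -0.042
-24.0 [9.8, -0.6, 0.7] -0.086
-21.5 [15.1, -1.2, 0.7] -0.129
-19.0 [20.4, -2.0, 0.7] -0.173
```

View pics/s3.png

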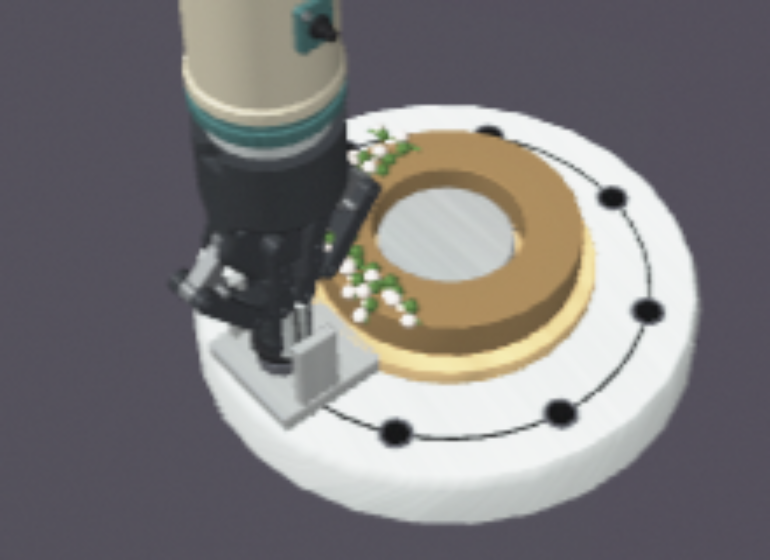

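View pics/w3.png

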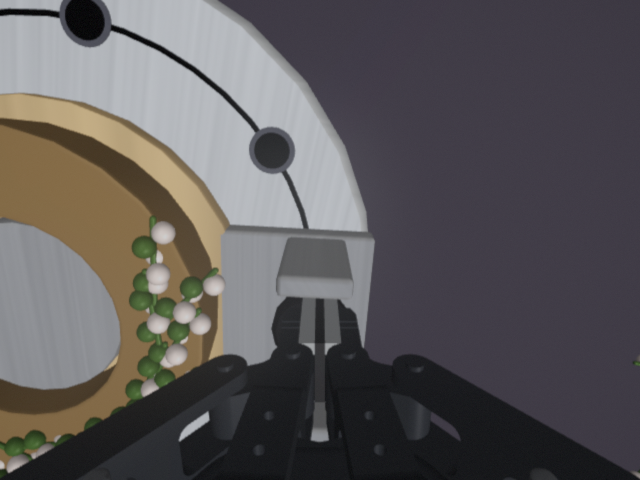

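The table has moved with the tool: the arm has turned in both views, and it is being dragged by friction with the fingertip just short of the ccw lug. I'll continue along the arc.

Call:
play_rows --pt "4.5 -0.3 1" --pt "9.8 -0.6 1" --pt "15.1 -1.2 1" --pt "20.4 -2 1" --turn '[-0.042, -0.086, -0.129, -0.173]' --fingers '[0, 0, 0, 0]'

```text
clock: 4.47
eef_pos: [678.5, 5.9, 76.7]
tool_rot: [-3.139, 0.0, 1.29]
force: [-3.1, -0.4, 6.9]
width: 0.0
```

```bash
python3 arc.py 76.3 6 -18 -16.5 -14 -12 
```

```text
tool ang minus off -19.235102649308104 r 122.99831747583879 [678.5   5.9  76.7] [-3.1 -0.4  6.9]
-18.0 [2.7, -0.0, 0.4] -0.016
-16.5 [5.9, -0.1, 0.4] -0.042
-14.0 [11.2, -0.5, 0.4] -0.086
-12.0 [15.5, -0.9, 0.4] -0.121
```

Call:
play_rows --pt "5.9 -0.1 1" --pt "11.2 -0.5 1" --pt "15.5 -0.9 1" --pt "15.5 -0.9 1" --turn '[-0.042, -0.086, -0.121, -0.121]' --fingers '[0, 0, 0, 0]'

```text
clock: 4.97
eef_pos: [681.9, 21.5, 76.6]
tool_rot: [-3.14, -0.0, 1.412]
force: [-2.1, 1.2, 7.7]
width: -0.1
```

```bash
python3 arc.py 94 6 -12 -11
```

```text
tool ang minus off -11.797198503282631 r 122.92776821734995 [681.9  21.5  76.6] [-2.1  1.2  7.7]
-12.0 [-0.4, 0.0, -17.4] 0.001
-11.0 [1.7, 0.0, -17.4] -0.017
```

Now I lift straight up to z≈94. That leaves the plunger riding under the plate while the tip stays below the lug tops.

Call:
play_rows --pt "0 0 -8" --pt "0 0 -16" --pt "0 0 -17.5" --pt "0 0 -17.5" --turn '[0, 0, 0, 0]' --fingers '[0, 0, 0, 0]'

```text
clock: 5.48
eef_pos: [681.8, 21.4, 93.8]
tool_rot: [-3.139, 0.0, 1.412]
force: [-0.1, -0.9, -0.8]
width: -0.1
```

```bash
python3 arc.py 94 6 -12 -10 -8 -6 -4 -2;  python3 - <<'E'
from cell import ctrl,vision
from h import *
im,d=vision.get_image("scene");cv2.imwrite("pics/s4.png",cv2.resize(im[180:340,220:440],None,fx=3.5,fy=3.5))
im,d=vision.get_image("wrist");cv2.imwrite("pics/w4.png",im)
E
```

```text
tool ang minus off -11.86879990273844 r 122.8098824251582 [681.8  21.4  93.8] [-0.1 -0.9 -0.8]
-12.0 [-0.3, 0.2, -0.2] 0.0
-10.0 [4.0, 0.1, -0.2] -0.034
-8.0 [8.3, -0.1, -0.2] -0.069
-6.0 [12.6, -0.5, -0.2] -0.104
-4.0 [16.8, -1.0, -0.2] -0.139
-2.0 [21.1, -1.7, -0.2] -0.174
```

View pics/s4.png

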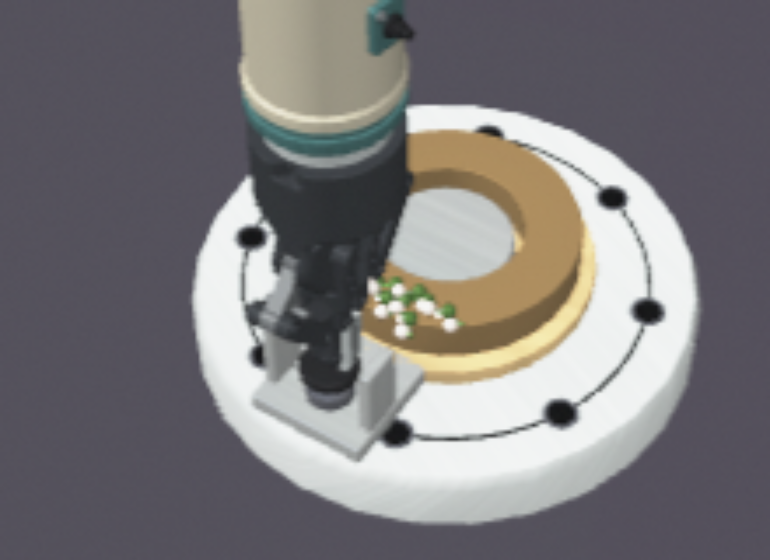

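View pics/w4.png

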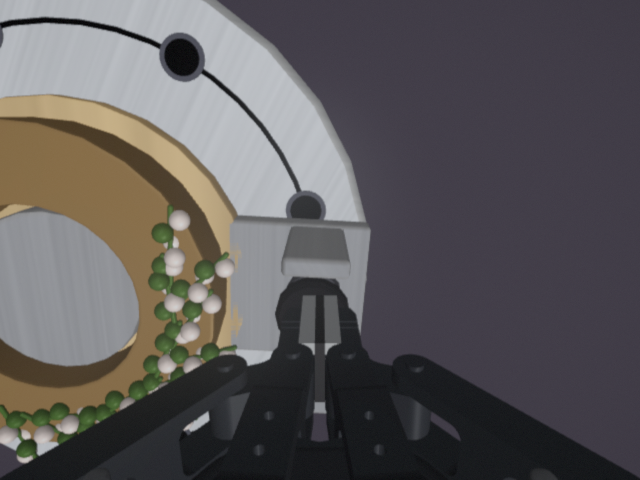

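The tip is clear of the button, with vertical force about 0. The arm sits short of the next hole, which shows just beyond the ccw lug at (306,208) in the wrist view. Now I push the lug.

Call:
play_rows --pt "4 0.1 0" --pt "8.3 -0.1 0" --pt "12.6 -0.5 0" --pt "16.8 -1 0" --pt "21.1 -1.7 0" --turn '[-0.034, -0.069, -0.104, -0.139, -0.174]' --fingers '[0, 0, 0, 0, 0]'

```text
clock: 6.2
eef_pos: [683.2, 41.5, 93.4]
tool_rot: [-3.138, 0.001, 1.587]
force: [-0.7, -5.2, -1.5]
width: -0.0
```

```bash
python3 arc.py 94 6 -2 0 1.5 3 4.5 6;  python3 - <<'E'
from cell import ctrl,vision
from h import *
im,d=vision.get_image("wrist");cv2.imwrite("pics/w5.png",im)
E
```

```text
tool ang minus off -2.426642112960342 r 122.70604119973557 [683.2  41.5  93.4] [-0.7 -5.2 -1.5]
-2.0 [0.9, 0.3, -0.6] 0.002
0.0 [5.2, 0.2, -0.7] -0.033
1.5 [8.4, 0.1, -0.7] -0.06
3.0 [11.6, -0.2, -0.7] -0.086
4.5 [14.8, -0.5, -0.7] -0.112
6.0 [18.0, -0.9, -0.7] -0.138
```

View pics/w5.png

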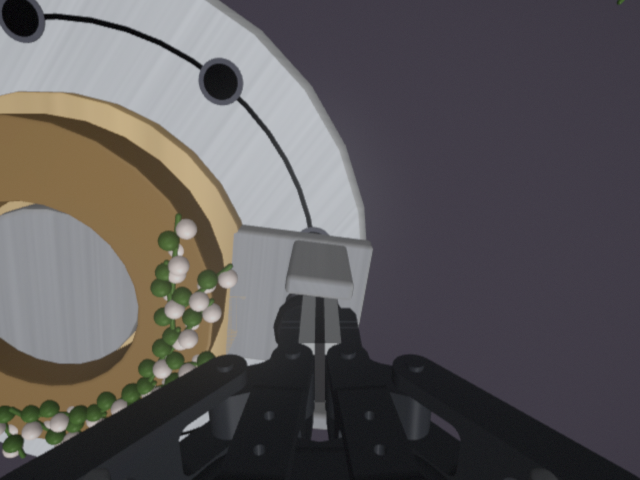

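Call:
play_rows --pt "3 0.3 -0.5" --pt "5.2 0.2 -0.7" --pt "8.4 0.1 -0.7" --pt "11.6 -0.2 -0.7" --pt "14.8 -0.5 -0.7" --turn '[-0.015, -0.033, -0.06, -0.086, -0.112]' --fingers '[0, 0, 0, 0, 0]'

```text
clock: 6.88
eef_pos: [681.8, 57.9, 93.8]
tool_rot: [-3.137, -0.001, 1.703]
force: [-1.4, -5.6, -3.7]
width: -0.3
```

```bash
python3 arc.py 94 6 4.5 5 6 7 8 9;  python3 - <<'E'
from cell import ctrl,vision
from h import *
im,d=vision.get_image("wrist");cv2.imwrite("pics/w6.png",im)
im,d=vision.get_image("scene");cv2.imwrite("pics/s6.png",cv2.resize(im[180:340,220:440],None,fx=3.5,fy=3.5))
E
```

```text
tool ang minus off 5.240004421370083 r 122.50359238832756 [681.8  57.9  93.8] [-1.4 -5.6 -3.7]
4.5 [-1.6, 0.5, -0.2] 0.004
5.0 [-0.5, 0.5, -0.2] -0.005
6.0 [1.6, 0.5, -0.2] -0.022
7.0 [3.8, 0.4, -0.2] -0.04
8.0 [5.9, 0.3, -0.2] -0.057
9.0 [8.1, 0.2, -0.2] -0.075
```

View pics/w6.png

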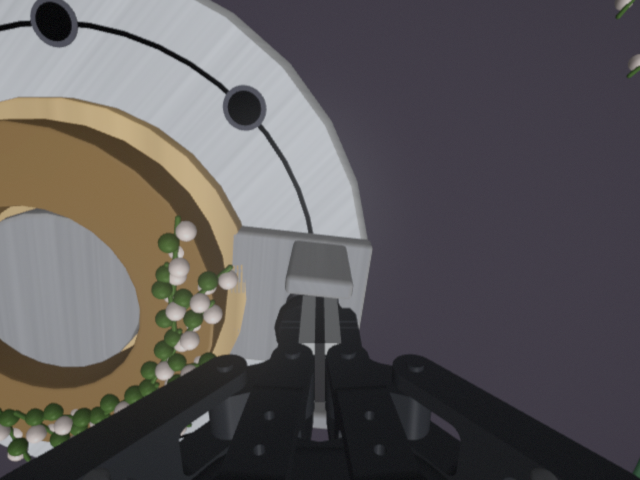

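View pics/s6.png

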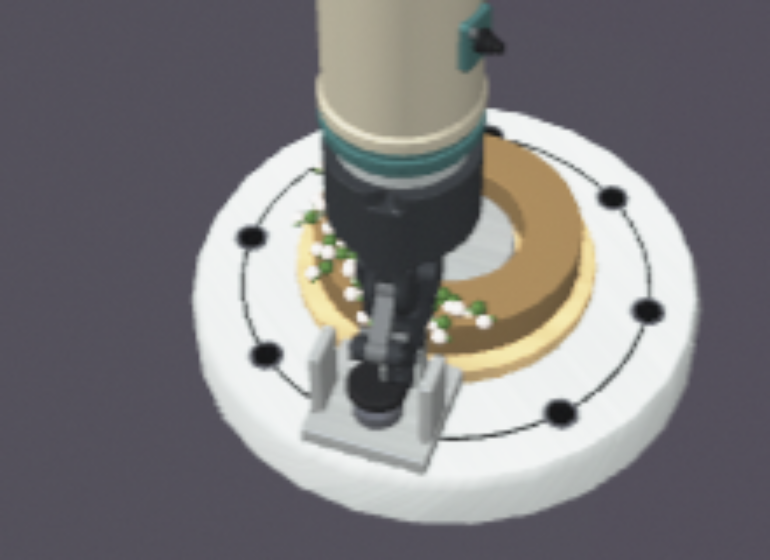

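Call:
play_rows --pt "1.6 0.5 0" --pt "3.2 0.4 0" --pt "4.8 0.4 0" --pt "6.4 0.3 0" --pt "8.1 0.2 0" --turn '[-0.022, -0.035, -0.048, -0.061, -0.075]' --fingers '[0, 0, 0, 0, 0]'

```text
clock: 7.6
eef_pos: [681.3, 68.1, 94.4]
tool_rot: [-3.139, -0.003, 1.779]
force: [-0.6, -0.3, -0.2]
width: 0.1
```

```bash
python3 arc.py 94 6 9 10 10.5 11 11.5 12 12.5;  python3 - <<'E'
from cell import ctrl,vision
from h import *
im,d=vision.get_image("scene");cv2.imwrite("pics/s7.png",cv2.resize(im[180:340,220:440],None,fx=3.5,fy=3.5))
E
```

```text
tool ang minus off 9.976823311082985 r 123.89291511460235 [681.3  68.1  94.4] [-0.6 -0.3 -0.2]
9.0 [-2.1, -0.9, 0.4] 0.001
10.0 [0.0, -0.9, 0.4] -0.016
10.5 [1.1, -0.9, 0.4] -0.025
11.0 [2.2, -0.9, 0.4] -0.033
11.5 [3.3, -1.0, 0.4] -0.042
12.0 [4.3, -1.0, 0.4] -0.051
12.5 [5.4, -1.1, 0.4] -0.06
```

View pics/s7.png

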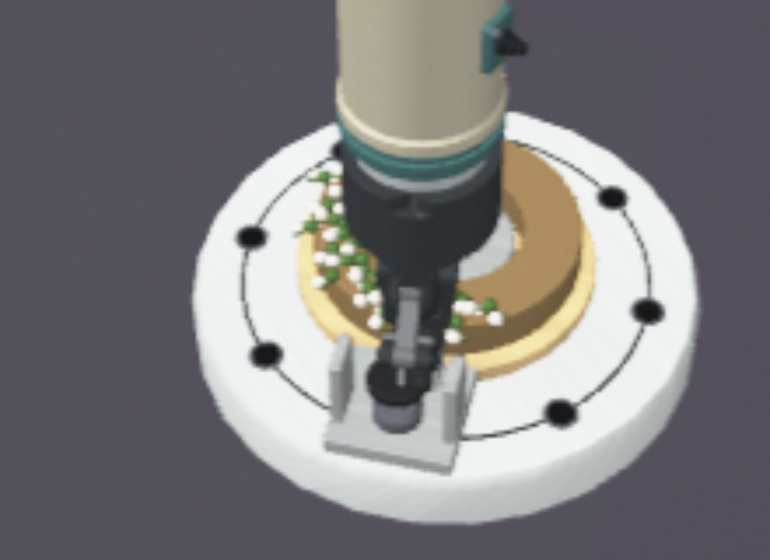

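The push force fell to zero and the button now stands high, so the plunger seems to have popped out. I back off the lug, raise the arm and verify.

Call:
play_rows --pt "-3 0 0" --pt "-3 0 -25" --pt "-3 0 -75" --pt "-3 0 -130" --pt "-3 40 -160" --turn '[0, 0, 0, 0, 0]' --fingers '[0, 0, 0, 0, 0]'

```text
clock: 8.28
eef_pos: [721.4, 72.4, 258.5]
tool_rot: [-3.141, -0.003, 1.779]
force: [1.8, 0.3, 0.2]
width: 0.3
```

Call:
play_rows --pt "50 30 0" --pt "100 50 0" --pt "150 60 0" --pt "200 60 0" --pt "200 60 0" --turn '[0, 0, 0, 0, 0]' --fingers '[0, 0, 0, 0, 0]'

```text
clock: 8.9
eef_pos: [735.6, 288.0, 258.5]
tool_rot: [-3.14, -0.008, 1.788]
force: [0.5, -0.2, -0.1]
width: -0.0
```

```bash
python3 - <<'E'
from cell import ctrl,vision
from h import *
print(ctrl.read_state()['eef_pos'])
im,d=vision.get_image("scene");np.save("s8.npy",im);cv2.imwrite("pics/s8.png",cv2.resize(im[180:340,220:440],None,fx=3.5,fy=3.5))
im,d=vision.get_image("top");np.save("t8.npy",im);np.save("t8d.npy",d);cv2.imwrite("pics/t8.png",cv2.resize(im[150:320,210:400],None,fx=3.5,fy=3.5))
E
```

```text
[735.62802714 288.00147305 258.48214419]
```

View pics/s8.png

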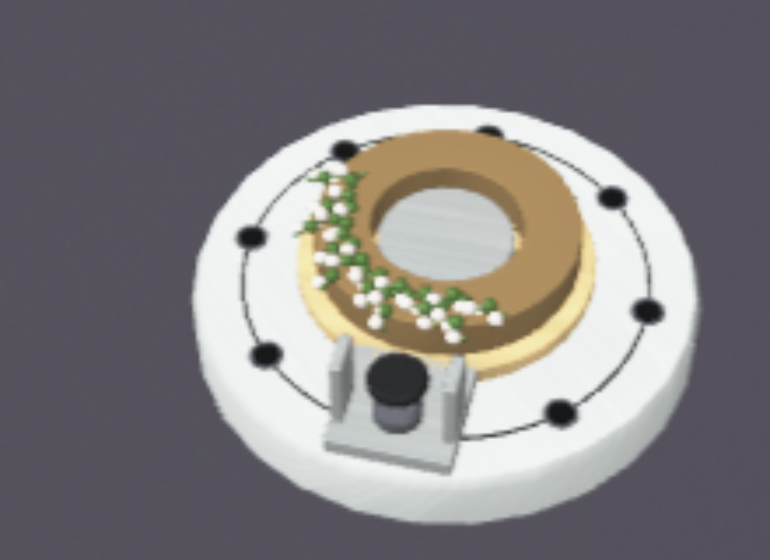

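View pics/t8.png

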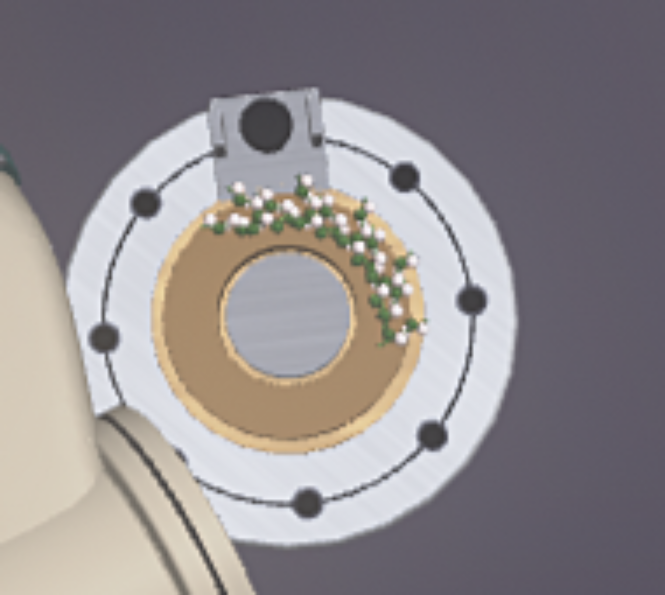

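```bash
python3 - <<'E'
from cell import ctrl,vision
from h import *
p=vision.camera_params("top");q=vision.camera_params("scene")
def btn(im,u,v,r):
    g=im.max(2); m=np.zeros(g.shape,np.uint8); m[v-r:v+r,u-r:u+r]=(g[v-r:v+r,u-r:u+r]<80)
    n,l,st,c=cv2.connectedComponentsWithStats(m); i=1+st[1:,4].argmax(); print(st[i]); return c[i]
def tri(a,b):
    o1,d1=ray(p,*a);o2,d2=ray(q,*b)
    t=np.linalg.lstsq(np.c_[d1,-d2],o2-o1,rcond=None)[0]; x,y=o1+t[0]*d1,o2+t[1]*d2
    return (x+y)/2,np.linalg.norm(x-y)
for ti,si,a,b in (("top0_i.npy","scene0_i.npy",(326,197),(294,265)),("t8.npy","s8.npy",(286,186),(333,288))):
    A=btn(np.load(ti),*a,9);B=btn(np.load(si),*b,10)
    X,e=tri(A,B); w=X[:2]-C; print(A,B,X.round(1),e.round(1),np.hypot(*w).round(1),np.degrees(np.arctan2(w[1],w[0])).round(2))
    Y=onz(p,*A,90)[:2]-[561.26,40.69];print("top ang",np.degrees(np.arctan2(Y[1],Y[0])))
E
```

```text
[320 191  14  14  44]
[286 259  17  14 186]
[326.29545455 197.75      ] [294.03225806 265.36021505] [653.5 -34.8  86.4] 0.3 119.8 -39.03
top ang -39.37561330808296
[279 179  14  15 167]
[325 281  17  15 211]
[285.56287425 185.44311377] [333.1943128  288.21800948] [679.8  55.2  86.8] 0.1 120.2 7.0
top ang 7.009030505381408
```

```bash
python3 -c "
from cell import ctrl
print(ctrl.read_state()['clock'],ctrl.finish_job())"
```

```text
the job is handed in; nothing more can be done
9.0 None
```

I pressed the plunger about 13 mm with the shut fingertips and turned the table about 27° anticlockwise while holding it down. I then lifted off the button and pushed the ccw lug until the plunger sprang out in the next hole. After that I backed off, raised the arm clear and handed the job in at 9.0 s.

- **Plunger out:** triangulating from the two fixed cameras put the button top at 86.8 mm, against 86.4 mm at the start. Both read about 3 mm under the stated 90 mm, so I take it as fully out. The push force had also dropped to about 0.
- **Table angle:** the button is at 7.0° and the next hole at about 6.4°, which is roughly 46° of turn. That fits within the 0.75° of play and the measurement error. One of the start readings, -39.4°, differed by 0.5° from the others because its mask was incomplete.
- **Not touched:** nothing suggests the wreath was touched; it turned along with the table. I did not re-measure the pot, spool or pliers, but the arm stayed well above them.
- **Not tested:** I did not push back on the table to confirm the lock.

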